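Fit the new drum shaft in a dryer's bearing housing

ROBOT

A 6-joint arm with a two-finger parallel gripper is mounted at the origin on the work surface. World frame = base frame: x ahead of the robot, y to its left, z up, the work surface at z = 0. Lengths are in m, angles in degrees, forces in N, time in s.
With the tool pointing down it reaches from about 0.3 to 0.75 m from the base axis. Payload 8.5 kg.
Tool frame: the origin (TCP) lies on the centre line of the jaws, within the pads' length; the fingertips stand 19 mm ahead of it and the grasp point (between the pads) is the TCP; z points along the fingers, y is the line along which they close (so a half turn about z gives the same grasp; the last joint's range is limited). The gripper opens to 85 mm and grips with 20 to 120 N. Pads are 22 mm wide; open, the fingers measure 114 mm over their backs; the gripper's body (76 mm by 85 mm) begins 54 mm behind the grasp point. The pads swing forward as they close: fully open they stand 13 mm farther back than shut.
Start: joints at [57.794, 21.807, 74.336, -0, 83.858, -12.336], TCP at [0.187, 0.517, 0.25] pointing down, gripper open.
Joint ranges: [-178.18, 178.18], [-50.72, 133.34], [12.68, 142.11], [-81.47, 261.47], [9.98, 163.14], [-165.26, 165.26]. Speed limits (degrees/s): [136.94, 136.94, 180, 180, 180, 180].

INTERFACE

Orientations are given as a 3x3 rotation matrix whose columns are the frame's x, y, z axes.
In Python, from rig import manip, vision gives the robot as it stands.
- The arm moves only by the tool move_arm, never from a script. Its argument "targets" is a list of rows, each an object of numbers: "tx", "ty", "tz": the shift along the world's x, y, z in units of 40 mm (1.0 is 40 mm); "rx", "ry", "rz": the turn, a rotation vector about the world's x, y, z in units of 5 degrees (1.0 is 5 degrees); "claw": the opening, from 0 (shut) to 1 (fully open). In form: [{"tx": .., "ty": .., "tz": .., "rx": .., "ry": .., "rz": .., "claw": ..}, ...]. A call has 1 to 12 rows; each row shifts and turns the commanded pose from where the row before left it; what a row does not reach is not made up. A row lasts 1/8 s, in which the tool goes at most 62.5 mm and 10.7 degrees, less where a joint would pass 70% of its speed; a pose out of reach is approached as far as the arm can. A call is refused whole if a number of a shift passes 1 or a number of a turn 1, either way. A call with a gripper value outside its range is refused whole. The fingers move at their own pace and stop on an object; the grip force is fixed at half the most. Time passes only in rows, so rows that do not move let the fingers close. It gives the time, the measured TCP pose, the force, the opening and the grip force at its end, in the units of the state.
- manip.get_state(): the state, without advancing time (a new reading comes with each control period).
- vision.get_image(name): name is "scene" or "side" or "wrist"; returns the picture (400x640x3 uint8, blue, green, red); there is no depth.
- vision.camera_params(name): a dict with "fx", "fy", "cx", "cy" (pixels), "k1" (the pictures are not rectified: a ray, as slopes to the right and down, at radius r is drawn at 1 + k1 r^2 times it, then the intrinsics apply), "pose" (4x4, takes a point from camera to world coordinates). Camera axes: x right, y down, z forward; pixel columns grow to the right and rows downward; lengths in m; the calibration is good to about 2 mm. A picture is of the moment at which its call begins: read the wrist's pose just before it. camera_params takes no time and is no camera call; for the wrist camera it gives the pose at the moment of the call.
- manip.sign_off(): hands the job in; it is judged then, once.
The state is a dict: "time_s": time; "joint_pos": joint angles; "qd": joint speeds; "tau": joint torques, N m; "tool_pos": TCP position; "eef_rot": TCP orientation; "contact_force": force on the tool from outside, world axes, zero at the start; "ft_torque": the same for the moment, N m; "gripper_width": finger opening in m; "gripper_force": force on a finger pad.
Only numpy, scipy, OpenCV 4.12 (cv2) and the standard library are available. Lean on these libraries where they do the work, as an engineer would, in place of code of your own. Each camera call takes 0.05 s, during which the arm holds its last target. There are 200 camera calls.

TASK

Draw the new steel drum shaft right out of its carton by the round nose that sticks out, lay it down on the table and let go, then take it up again so that its nose is free. Hold it clearly tilted so that one edge of the nose enters the mouth of the bearing housing's bore first, then straighten it in line with the bore and slide it fully home, until the shoulder of its square end rests against the housing. Let go of it, and leave the other things on the table where they are.

Things in the scene. Friction and masses are not known exactly. Their poses are not given: they have to be found in the camera images.
- shaft: New drum shaft, plain steel, 0.6 to 0.82 kg: round shank 22 mm in diameter and 110 mm long with the nose at its end, then a sharp shoulder to a square end 30 x 30 mm, 55 mm long. Origin on the axis at the shoulder; +x runs along the axis to the nose; y, z are square to the flats. Centre of mass at x = +10 mm. It starts in the carton, on its 3 mm floor, 44 to 52 mm of the nose end sticking out.
- shaft_nose (a point): Centre of the shaft's nose face (x = +110 mm on the shaft; 2 mm chamfer), axes as the shaft's. Lying on a flat surface the shaft rests on its shoulder's edge and its nose: the nose points 2 degrees down and the origin is 15 mm above the surface. The flats of the square end keep it from rolling.
- shaft_tail (a point): Centre of the end face of the shaft's square end (x = -55 mm on the shaft), axes as the shaft's.
- carton: Slim brown cardboard carton lying on the table, stuck down, closed on top and at the back, open at one end. 56 mm wide, 56 mm high, 135 mm deep outside; board 3 mm, inside 50 x 48 mm. Origin on the table under the middle of the open end; +x points level straight out of the opening, z up. The floor goes on outside as a flat flap 3 mm thick, 56 mm wide, to x = +40 mm.
- housing: The dryer's bearing housing: grey cast-iron barrel 72 mm in diameter, 80 mm long, with a level bore right through it, on a foot bolted to a galvanised plate; it does not move. Origin on the table under the bore's mouth; +x points into the bore, z up. Barrel's top at 111 mm, grease nipple to 118 mm. Foot 120 mm wide, 17 mm high; plate 5 mm thick, 180 mm wide, from x = -20 to +110 mm.
- bore_mouth (a point): Centre of the bore's mouth in the housing's front face, 75 mm above the table; axes as the housing's: +x into the bore. The bore is 23.5 mm wide, with a 1.8 mm 45 degree lead-in chamfer at the mouth. With the shaft home its shoulder is at the mouth and its nose shows 30 mm beyond the far end.
- pulley: Bystander: aluminium belt pulley lying flat, 92 mm in diameter, 34 mm high. Origin under its centre.
- grease_can: Bystander: grey metal can, 68 mm in diameter, 85 mm high. Origin under its centre.
- coin_box: Bystander: open steel coin box 75 x 105 x 55 mm. Origin under its centre.
- spanner: Bystander: steel spanner 170 mm long, lying along its x. Origin under its middle.
Mind the look-alikes: they are no part of the job. Of the things that look like the shaft, the middle-sized one is meant.

How it is judged (in metres and radians):
On the way, in this order (a step that is already met when the one before it is completed fails the run):
1. the shaft lies on the table, its whole length out through the carton's opening, still and let go (x of shaft_tail in the frame of carton above 0 m and height (world z) of each of shaft, shaft_nose below 0.025 m and contact force between the fingers and shaft below 0.05 N and linear speed of shaft below 0.02 m/s), for 0.2 s.
2. the nose has entered the bore's mouth edge first: its centre at or past the mouth while the shaft is tilted 4 degrees or more from the bore's axis (x of shaft_nose in the frame of bore_mouth between 0 and 0.02 m and y of shaft_nose in the frame of bore_mouth between -0.006 and 0.006 m and z of shaft_nose in the frame of bore_mouth between -0.006 and 0.006 m and angle between the x axis of shaft and the x axis of bore_mouth, either way round above 0.07 rad), for 0.05 s.
At the end, for the whole second after the job is handed in: The shaft is in the bore, in line with it within 0.05 rad, its shoulder within 4 mm of the housing's face (nose through the far end), at rest and let go (distance between shaft and bore_mouth below 0.004 m and x of shaft_nose in the frame of bore_mouth above 0.106 m and angle between the x axis of shaft and the x axis of bore_mouth, either way round below 0.05 rad and linear speed of shaft below 0.01 m/s and contact force between the fingers and shaft below 0.05 N); the robot touches nothing.
It fails at once if the pulley, grease can, coin box or spanner is moved more than 25 mm (distance of any of pulley, grease_can, coin_box, spanner from where it was at the start of the episode above 0.025 m).
It also fails if it takes over 54 s, if anything falls off the work surface, if the arm or the gripper's body presses on something with over 40 N, if the wrist force passes 120 N, or if a joint passes its speed limit or range.

## Working session

There is one attempt and no reset: what is moved stays moved. The work goes in short steps, Python scripts to look and compute and a tool call to move; the robot and the scene stay as the last step left them, time stands still between calls to the robot, and variables do not carry over. Pictures are saved under pics/ and viewed, at most 10 in all, crops included, and the job is handed in when it is done.

Besides the shell and the picture viewer there is one more tool, called after "Emit:" by a JSON object that holds its "method" and its "body", one argument or row to a line. move_arm: Moves the arm, as the interface text tells. Its arguments: {"type":"object","properties":{"targets":{"type":"array"}},"required":["targets"]}

```bash
ls; mkdir -p pics
cat > h.py <<'E'
import numpy as np, cv2
from rig import manip, vision
def cast(cp,uv,z=None):
    x=(uv[0]-cp['cx'])/cp['fx'];y=(uv[1]-cp['cy'])/cp['fy'];xd,yd=x,y
    for _ in range(20):
        s=1+cp['k1']*(x*x+y*y); x,y=xd/s,yd/s
    P=np.array(cp['pose']);d=P[:3,:3]@np.array([x,y,1.]);o=P[:3,3]
    if z is None: return o,d/np.linalg.norm(d)
    return o+d*(z-o[2])/d[2]
def proj(cp,p):
    P=np.array(cp['pose']);c=P[:3,:3].T@(np.array(p)-P[:3,3]);x,y=c[:2]/c[2];s=1+cp['k1']*(x*x+y*y)
    return np.array([cp['fx']*x*s+cp['cx'],cp['fy']*y*s+cp['cy']])
def tri(a,b):
    (o1,d1),(o2,d2)=a,b
    A=np.stack([d1,-d2],1);t=np.linalg.lstsq(A,o2-o1,rcond=None)[0]
    p,q=o1+d1*t[0],o2+d2*t[1]
    return (p+q)/2,np.linalg.norm(p-q)
E
python3 - <<'E'
from h import *
for n in ["scene","side","wrist"]:
    im=vision.get_image(n);cv2.imwrite(f"pics/{n}0.png",im)
    cp=vision.camera_params(n);print(n,{k:(np.round(v,3).tolist()) for k,v in cp.items()})
E
```

```text
pics
scene {'fx': 480.79, 'fy': 480.79, 'cx': 316.068, 'cy': 202.782, 'k1': 0.03, 'pose': [[-0.234, 0.536, -0.811, 1.674], [0.972, 0.113, -0.205, 0.222], [-0.018, -0.837, -0.548, 0.846], [0.0, 0.0, 0.0, 1.0]]}
side {'fx': 511.133, 'fy': 511.133, 'cx': 325.052, 'cy': 199.396, 'k1': -0.059, 'pose': [[0.969, -0.176, 0.174, 0.346], [-0.247, -0.681, 0.689, -1.003], [-0.003, -0.711, -0.703, 1.055], [0.0, 0.0, 0.0, 1.0]]}
wrist {'fx': 288.457, 'fy': 288.457, 'cx': 316.754, 'cy': 204.21, 'k1': 0.01, 'pose': [[0.34, 0.895, 0.289, 0.113], [0.941, -0.323, -0.105, 0.544], [-0.001, 0.307, -0.952, 0.373], [0.0, 0.0, 0.0, 1.0]]}
```

View pics/scene0.png

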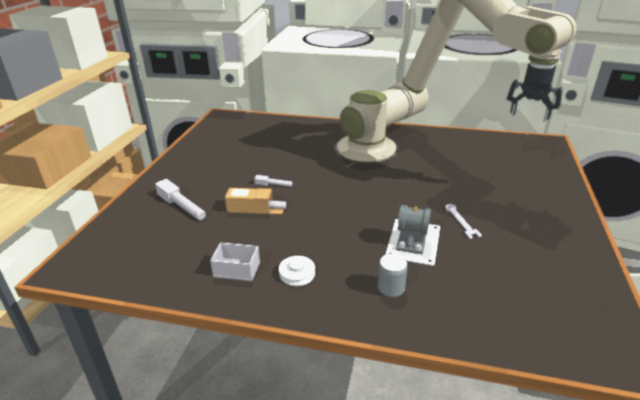

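View pics/side0.png

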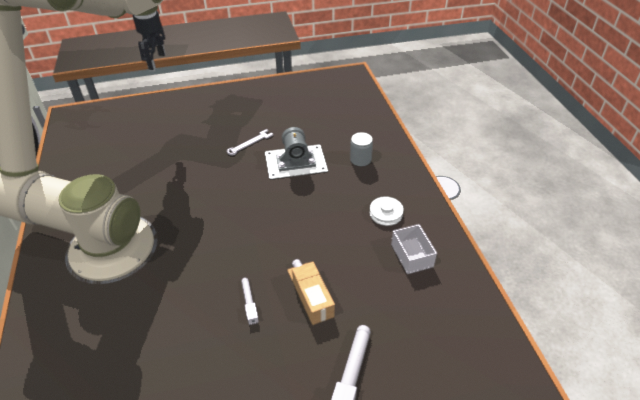

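The scene picture shows the carton at (250,202) with the nose out to the right at (285,204), the housing at (413,228), pulley (297,270), can (392,275), coin box (236,262) and spanner (462,221). The side picture shows the carton at (312,292), nose at (297,266), and the bore at (297,151) facing that camera. Next I enlarge those areas.

Run:
```python
from h import *
s=cv2.imread("pics/scene0.png");d=cv2.imread("pics/side0.png")
def c(i,x,y,w=100,h=75): return cv2.resize(i[y:y+h,x:x+w],(400,300),interpolation=cv2.INTER_CUBIC)
cv2.imwrite("pics/m.png",np.vstack([np.hstack([c(s,205,165),c(s,365,190)]),np.hstack([c(d,260,255),c(d,245,115)])]))
S=vision.camera_params("scene");D=vision.camera_params("side")
for n,u,v in [("nose end",(286,205),(297,264)),("carton",(249,190),(305,267))]:
    print(n,tri(cast(S,u),cast(D,v)))
```

```text
nose end (array([ 0.47307835, -0.18468647,  0.00936445]), np.float64(0.010673624538529079))
carton (array([ 0.49214704, -0.27565571,  0.08022073]), np.float64(0.03266100757714309))
```

View pics/m.png

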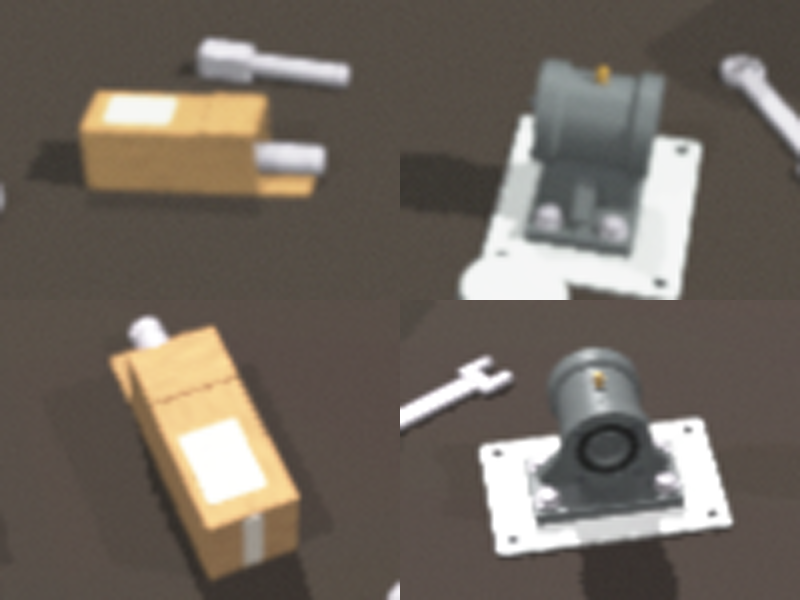

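The montage shows the carton opening toward +y with its corners clear, and the bore centre at (297,152) in the side view. The plate gap is narrower on the -y side, so the mouth faces -y, towards the carton.

Run:
```python
from h import *
S=vision.camera_params("scene");D=vision.camera_params("side")
f=lambda cp,z,L:[print(l,np.round(cast(cp,u,z),4)) for l,u in L.items()]
print("carton top scene");f(S,.056,dict(bn=(225.5,197.5),fn=(269.5,199.3),ff=(272,188.8),bf=(229.5,188.3)))
print("carton top side");f(D,.056,dict(ff=(293.2,273),fn=(313.2,262),bn=(334.5,303.8),bf=(312,312.5)))
print("plate scene");f(S,.005,dict(mf=(395.5,219.5),pf=(440.8,225.5),pn=(435.8,264.2)))
print("plate side");f(D,.005,dict(pf=(265.5,151.8),pn=(320.8,144.3),mn=(328,170.5),mf=(269.3,179)))
print("bore side");f(D,.075,dict(b=(297,151.8)))
print("shaft nose scene");f(S,.014,dict(tip=(286,204.8),root=(269,204)))
print("others scene");f(S,0,dict(can=(392,290),pul=(297,275),coin=(236,270),sp=(462,221)))
f(S,.011,dict(small1=(257,180),small2=(292,183.5)))
```

```text
carton top scene
bn [ 0.5323 -0.3536  0.056 ]
fn [ 0.514  -0.2179  0.056 ]
ff [ 0.454  -0.2293  0.056 ]
bf [ 0.4789 -0.3622  0.056 ]
carton top side
ff [ 0.4552 -0.2513  0.056 ]
fn [ 0.5101 -0.2304  0.056 ]
bn [ 0.5293 -0.3617  0.056 ]
bf [ 0.4737 -0.3716  0.056 ]
plate scene
mf [0.4678 0.1622 0.005 ]
pf [0.4706 0.2951 0.005 ]
pn [0.6511 0.2863 0.005 ]
plate side
pf [0.4735 0.2855 0.005 ]
pn [0.6557 0.278  0.005 ]
mn [0.6459 0.1466 0.005 ]
mf [0.463  0.1537 0.005 ]
bore side
b [0.557  0.1756 0.075 ]
shaft nose scene
tip [ 0.4721 -0.1803  0.014 ]
root [ 0.4789 -0.2342  0.014 ]
others scene
can [0.7686 0.1836 0.    ]
pul [ 0.7661 -0.0638  0.    ]
coin [ 0.7816 -0.2276 -0.    ]
sp [0.4268 0.3565 0.    ]
small1 [ 0.34   -0.3234  0.011 ]
small2 [ 0.3378 -0.1992  0.011 ]
```

Run:
```python
from h import *
s=manip.get_state();R=np.array(s['eef_rot']);t=np.array(s['tool_pos']);print(s['time_s'],t,np.round(R,3).tolist(),s['gripper_width'],np.round(s['contact_force'],2))
P=vision.camera_params("wrist")['pose'];P=np.array(P);print(np.round(R.T@(P[:3,3]-t),4),np.round(R.T@P[:3,:3],3).tolist())
```

```text
0.15 [0.18682281 0.51708724 0.24986063] [[-0.94, 0.34, -0.001], [0.34, 0.94, -0.001], [0.0, -0.001, -1.0]] 0.08538698021673738 [-0.01 -0.45  0.07]
[ 7.850e-02 -1.000e-04 -1.227e-01] [[0.0, -0.951, -0.308], [1.0, 0.0, 0.0], [-0.0, -0.308, 0.951]]
```

Emit:
{"method": "move_arm", "body": {
  "targets": [
    {"tx": 0.62,"ty": -0.66,"rz": -0.97,"claw": 1},
    {"tx": 0.62,"ty": -0.66,"rz": -0.97,"claw": 1},
    {"tx": 0.62,"ty": -0.66,"rz": -0.97,"claw": 1},
    {"tx": 0.62,"ty": -0.66,"rz": -0.97,"claw": 1},
    {"tx": 0.62,"ty": -0.66,"rz": -0.97,"claw": 1},
    {"tx": 0.62,"ty": -0.66,"rz": -0.97,"claw": 1},
    {"tx": 0.62,"ty": -0.66,"rz": -0.97,"claw": 1},
    {"tx": 0.62,"ty": -0.66,"rz": -0.97,"claw": 1},
    {"tx": 0.62,"ty": -0.66,"rz": -0.97,"claw": 1},
    {"tx": 0.62,"ty": -0.66,"rz": -0.97,"claw": 1},
    {"tx": 0.62,"ty": -0.66,"rz": -0.97,"claw": 1},
    {"tx": 0.62,"ty": -0.66,"rz": -0.97,"claw": 1}
  ]
}}

```text
schema error: expected keys tx, ty, tz, rx, ry, rz, claw
```

Emit:
{"method": "move_arm", "body": {
  "targets": [
    {"tx": 0.62,"ty": -0.66,"rz": -0.97,"claw": 1},
    {"tx": 0.62,"ty": -0.66,"rz": -0.97,"claw": 1},
    {"tx": 0.62,"ty": -0.66,"rz": -0.97,"claw": 1},
    {"claw": 1}
  ]
}}

```text
schema error: expected keys tx, ty, tz, rx, ry, rz, claw
```

Run:
```python
from h import *
s=manip.get_state();print(s['time_s'],s['tool_pos'],np.round(s['eef_rot'],3).tolist(),np.round(s['joint_pos'],1))
P=vision.camera_params("wrist");im=vision.get_image("wrist");cv2.imwrite("pics/w1.png",im);np.save("w1.npy",P,allow_pickle=True)
```

```text
0.15 [0.18682281 0.51708724 0.24986063] [[-0.94, 0.34, -0.001], [0.34, 0.94, -0.001], [0.0, -0.001, -1.0]] [ 57.8  21.8  74.4   0.   83.9 -12.3]
```

View pics/w1.png

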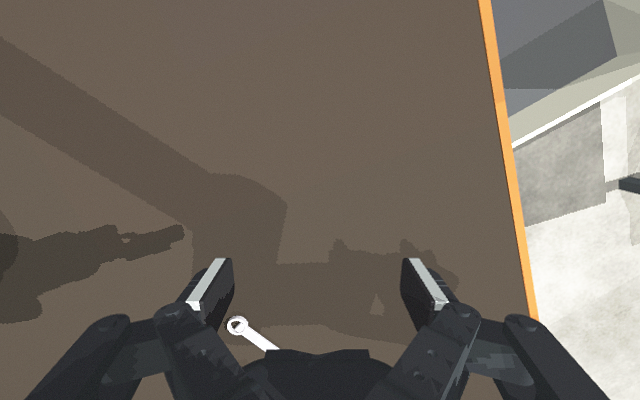

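The moves were refused because every key has to be given. The picture is from the start pose: fingers at (210,285) and (425,285), spanner end at (238,326).

Emit:
{"method": "move_arm", "body": {
  "targets": [
    {"tx": 0.62,"ty": -0.66,"tz": 0,"rx": 0,"ry": 0,"rz": -0.97,"claw": 1},
    {"tx": 0.62,"ty": -0.66,"tz": 0,"rx": 0,"ry": 0,"rz": -0.97,"claw": 1},
    {"tx": 0.62,"ty": -0.66,"tz": 0,"rx": 0,"ry": 0,"rz": -0.97,"claw": 1},
    {"tx": 0.62,"ty": -0.66,"tz": 0,"rx": 0,"ry": 0,"rz": -0.97,"claw": 1},
    {"tx": 0.62,"ty": -0.66,"tz": 0,"rx": 0,"ry": 0,"rz": -0.97,"claw": 1},
    {"tx": 0.62,"ty": -0.66,"tz": 0,"rx": 0,"ry": 0,"rz": -0.97,"claw": 1},
    {"tx": 0.62,"ty": -0.66,"tz": 0,"rx": 0,"ry": 0,"rz": -0.97,"claw": 1},
    {"tx": 0.62,"ty": -0.66,"tz": 0,"rx": 0,"ry": 0,"rz": -0.97,"claw": 1},
    {"tx": 0.62,"ty": -0.66,"tz": 0,"rx": 0,"ry": 0,"rz": -0.97,"claw": 1},
    {"tx": 0.62,"ty": -0.66,"tz": 0,"rx": 0,"ry": 0,"rz": -0.97,"claw": 1},
    {"tx": 0.62,"ty": -0.66,"tz": 0,"rx": 0,"ry": 0,"rz": -0.97,"claw": 1},
    {"tx": 0.62,"ty": -0.66,"tz": 0,"rx": 0,"ry": 0,"rz": -0.97,"claw": 1}
  ]
}}

```text
time_s: 1.7
tool_pos: [0.4852, 0.1995, 0.2502]
eef_rot: [[-0.204, 0.979, -0.0], [0.979, 0.204, 0.0], [0.0, -0.0, -1.0]]
contact_force: [-0.5, 0.5, -0.4]
gripper_width: 0.0854
gripper_force: 0.0
```

Emit:
{"method": "move_arm", "body": {
  "targets": [
    {"tx": 0.62,"ty": -0.66,"tz": 0,"rx": 0,"ry": 0,"rz": -0.97,"claw": 1},
    {"tx": 0.62,"ty": -0.66,"tz": 0,"rx": 0,"ry": 0,"rz": -0.97,"claw": 1},
    {"tx": 0.0,"ty": -0.66,"tz": 0,"rx": 0,"ry": 0,"rz": -0.97,"claw": 1},
    {"tx": 0.0,"ty": -0.5,"tz": 0,"rx": 0,"ry": 0,"rz": 0,"claw": 1},
    {"tx": 0,"ty": 0,"tz": 0,"rx": 0,"ry": 0,"rz": 0,"claw": 1}
  ]
}}

```text
time_s: 2.33
tool_pos: [0.5342, 0.1004, 0.2502]
eef_rot: [[0.047, 0.999, -0.0], [0.999, -0.047, 0.0], [-0.0, -0.0, -1.0]]
contact_force: [0.6, 0.5, 0.5]
gripper_width: 0.0854
gripper_force: 0.0
```

Run:
```python
from h import *
s=manip.get_state();print(s['time_s'],s['tool_pos'],np.round(s['eef_rot'],3).tolist(),np.round(s['joint_pos'],1))
P=vision.camera_params("wrist");im=vision.get_image("wrist");cv2.imwrite("pics/w2.png",im);np.save("w2.npy",P,allow_pickle=True)
```

```text
2.325 [0.5341984  0.10036795 0.25019072] [[0.047, 0.999, -0.0], [0.999, -0.047, 0.0], [-0.0, -0.0, -1.0]] [-1.8 21.2 75.4 -0.  83.5  0.9]
```

View pics/w2.png

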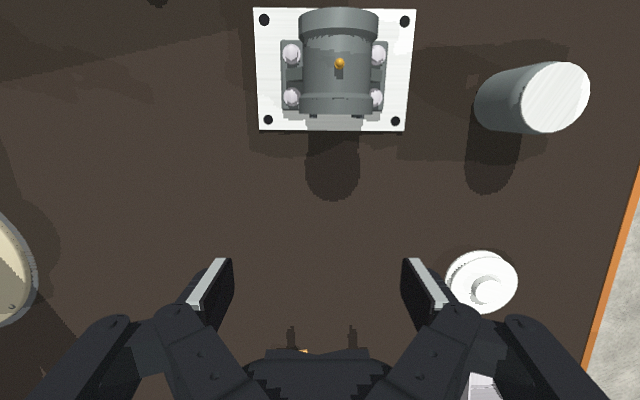

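The wrist view shows the housing from above: plate corners at about (253,8), (416,10), (404,131), (260,129), grease nipple at (340,63), the front rim at row ~112; the can is at (545,97) and the pulley at (482,282). I get the corners precisely by fitting.

Run:
```python
from h import *
P=np.load("w2.npy",allow_pickle=True).item();im=cv2.imread("pics/w2.png")
# plate edges at subpixel: white mask, fit lines
g=im.min(2).astype(float)
def edge(axis,rng,lo,hi,last):
    L=[]
    for k in rng:
        r=(g[k,lo:hi] if axis=='row' else g[lo:hi,k]);i=np.where(r>150)[0]
        if len(i): v=lo+(i[-1]+.5 if last else i[0]-.5); L.append((v,k) if axis=='row' else (k,v))
    W=np.array([cast(P,p,.005)[:2] for p in L]); 
    for _ in range(3):
        vx,vy,x0,y0=cv2.fitLine(W.astype(np.float32),cv2.DIST_HUBER,0,.001,.001).ravel()
        d=abs((W[:,0]-x0)*vy-(W[:,1]-y0)*vx);W=W[d<.002]
    return np.array([x0,y0]),np.array([vx,vy]),len(W)
E={'left':edge('row',range(20,120),235,275,False),'right':edge('row',range(20,120),395,430,True),
 'front':edge('col',list(range(270,300))+list(range(370,396)),118,145,True),'back':edge('col',list(range(262,295))+list(range(382,408)),0,20,False)}
for k,(p,v,n) in E.items(): print(k,np.round(p,4),np.round(np.degrees(np.arctan2(v[1],v[0])),2),n)
def isec(a,b):
    t=np.linalg.solve(np.stack([a[1],-b[1]],1),b[0]-a[0]);return a[0]+a[1]*t[0]
c={a+b:isec(E[a],E[b]) for a in('left','right') for b in('front','back')}
for k,v in c.items(): print(k,np.round(v,4))
fm=(c['leftfront']+c['rightfront'])/2;bm=(c['leftback']+c['rightback'])/2
ax=(bm-fm);print("width",np.linalg.norm(c['leftfront']-c['rightfront']),"len",np.linalg.norm(ax));ax/=np.linalg.norm(ax)
print("yaw",np.degrees(np.arctan2(ax[1],ax[0])),"mouth",fm+.02*ax)
print("nipple",cast(P,(340,63),.116),"rim top",cast(P,(338,113),.111),cast(P,(338,11),.111))
```

```text
left [0.4693 0.227 ] 86.5 100
right [0.6484 0.2184] 86.69 100
front [0.5535 0.1558] -3.28 56
back [0.5506 0.2853] -3.15 59
leftfront [0.4653 0.1608]
leftback [0.4732 0.2896]
rightfront [0.6445 0.1505]
rightback [0.652  0.2798]
width 0.17949823 len 0.12921509
yaw 86.5989 mouth [0.55608714 0.17564565]
nipple [0.55858461 0.21463316 0.116     ] rim top [0.55639774 0.17631347 0.111     ] [0.55821717 0.25209099 0.111     ]
```

Emit:
{"method": "move_arm", "body": {
  "targets": [
    {"tx": -0.15,"ty": -0.95,"tz": 0,"rx": 0,"ry": 0,"rz": 0.25,"claw": 1},
    {"tx": -0.15,"ty": -0.95,"tz": 0,"rx": 0,"ry": 0,"rz": 0.25,"claw": 1},
    {"tx": -0.15,"ty": -0.95,"tz": 0,"rx": 0,"ry": 0,"rz": 0.25,"claw": 1},
    {"tx": -0.15,"ty": -0.95,"tz": -0.3,"rx": 0,"ry": 0,"rz": 0.25,"claw": 1},
    {"tx": -0.15,"ty": -0.95,"tz": -0.3,"rx": 0,"ry": 0,"rz": 0.25,"claw": 1},
    {"tx": -0.15,"ty": -0.95,"tz": -0.3,"rx": 0,"ry": 0,"rz": 0.25,"claw": 1},
    {"tx": -0.15,"ty": -0.95,"tz": -0.3,"rx": 0,"ry": 0,"rz": 0.25,"claw": 1},
    {"tx": -0.15,"ty": -0.4,"tz": -0.3,"rx": 0,"ry": 0,"rz": 0.25,"claw": 1},
    {"tx": 0,"ty": 0,"tz": 0,"rx": 0,"ry": 0,"rz": 0.25,"claw": 1},
    {"tx": 0,"ty": 0,"tz": 0,"rx": 0,"ry": 0,"rz": 0,"claw": 1}
  ]
}}

```text
time_s: 3.62
tool_pos: [0.4867, -0.1798, 0.1908]
eef_rot: [[-0.151, 0.989, 0.001], [0.989, 0.151, -0.0], [-0.0, 0.001, -1.0]]
contact_force: [0.6, 0.6, -0.1]
gripper_width: 0.0854
gripper_force: 0.0
```

Run:
```python
from h import *
s=manip.get_state();print(s['time_s'],s['tool_pos'],np.round(s['eef_rot'],3).tolist(),np.round(s['joint_pos'],1))
P=vision.camera_params("wrist");im=vision.get_image("wrist");cv2.imwrite("pics/w3.png",im);np.save("w3.npy",P,allow_pickle=True)
```

```text
3.625 [ 0.48665137 -0.17978474  0.19082275] [[-0.151, 0.989, 0.001], [0.989, 0.151, -0.0], [-0.0, 0.001, -1.0]] [-33.4  21.7  85.    0.   73.2 -42.1]
```

View pics/w3.png

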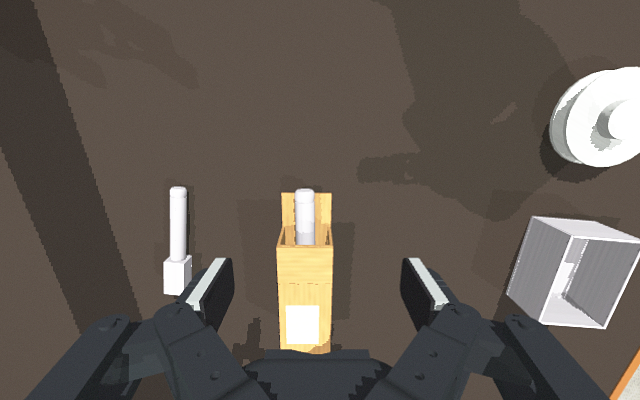

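The housing mouth is now well known. This wrist view shows the carton with its flap's end corners at (281,193) and (331,193), top front edge at row ~250 from 277 to 333, and the nose tip at (305,189), shank x 296–315. The small look-alike is at (177,240).

Run:
```python
from h import *
P=np.load("w3.npy",allow_pickle=True).item();im=cv2.imread("pics/w3.png")
a=cast(P,(281,193),.003);b=cast(P,(331,193),.003);print("flap",a,b,np.linalg.norm(a-b))
c=cast(P,(277,250),.056);d=cast(P,(333,250),.056);print("top front",c,d,np.linalg.norm(c-d))
e=cast(P,(278,270),.056);print('flapmid',(a+b)/2,'topmid',(c+d)/2)
hsv=cv2.cvtColor(im,cv2.COLOR_BGR2HSV)
m=(hsv[:,:,1]<60)&(hsv[:,:,2]>110)
L=[];
for r in range(188,224,3):
    x=np.where(m[r,290:322])[0]
    if len(x): L.append((r,290+x[0]-.5,290+x[-1]+.5)); print(r,L[-1][1:],np.round((cast(P,(L[-1][1]+L[-1][2])/2*np.array([1,0])+np.array([0,r]),.014)),4) if 0 else np.round(cast(P,((L[-1][1]+L[-1][2])/2,r),.016),4), round(1e3*np.linalg.norm(cast(P,(L[-1][1],r),.014)-cast(P,(L[-1][2],r),.014)),1))
print('top of tip',cast(P,(305,189),.023),'small',[np.round(cast(P,q,.008),3) for q in((178,187),(190,293),(165,293))])
```

```text
flap [ 0.44887142 -0.19423107  0.003     ] [ 0.50407838 -0.1857942   0.003     ] 0.05584791103869556
top front [ 0.45604468 -0.23722516  0.056     ] [ 0.51076161 -0.22888767  0.056     ] 0.05534849949922369
flapmid [ 0.4764749  -0.19001264  0.003     ] topmid [ 0.48340314 -0.23305642  0.056     ]
188 (np.float64(297.5), np.float64(309.5)) [ 0.473  -0.1813  0.016 ] 12.9
191 (np.float64(294.5), np.float64(313.5)) [ 0.474  -0.1845  0.016 ] 20.4
194 (np.float64(294.5), np.float64(314.5)) [ 0.475  -0.1877  0.016 ] 21.6
197 (np.float64(294.5), np.float64(314.5)) [ 0.4754 -0.191   0.016 ] 21.6
200 (np.float64(294.5), np.float64(313.5)) [ 0.4754 -0.1944  0.016 ] 20.6
203 (np.float64(294.5), np.float64(314.5)) [ 0.4764 -0.1977  0.016 ] 21.8
206 (np.float64(294.5), np.float64(314.5)) [ 0.4768 -0.2011  0.016 ] 21.9
209 (np.float64(294.5), np.float64(314.5)) [ 0.4773 -0.2045  0.016 ] 21.9
212 (np.float64(294.5), np.float64(314.5)) [ 0.4778 -0.2079  0.016 ] 22.0
215 (np.float64(294.5), np.float64(314.5)) [ 0.4783 -0.2114  0.016 ] 22.1
218 (np.float64(294.5), np.float64(314.5)) [ 0.4788 -0.2149  0.016 ] 22.2
221 (np.float64(294.5), np.float64(314.5)) [ 0.4793 -0.2184  0.016 ] 22.2
top of tip [ 0.47472749 -0.18022727  0.023     ] small [array([ 0.338, -0.203,  0.008]), array([ 0.353, -0.337,  0.008]), array([ 0.323, -0.341,  0.008])]
```

Emit:
{"method": "move_arm", "body": {
  "targets": [
    {"tx": -0.24,"ty": -0.58,"tz": -0.8,"rx": 0,"ry": 0,"rz": 0,"claw": 1},
    {"tx": 0,"ty": 0,"tz": -0.9,"rx": 0,"ry": 0,"rz": 0,"claw": 1},
    {"tx": 0,"ty": 0,"tz": -0.9,"rx": 0,"ry": 0,"rz": 0,"claw": 1},
    {"tx": 0,"ty": 0,"tz": -0.8,"rx": 0,"ry": 0,"rz": 0,"claw": 1},
    {"tx": 0,"ty": 0,"tz": -0.5,"rx": 0,"ry": 0,"rz": 0,"claw": 1},
    {"tx": 0,"ty": 0,"tz": -0.22,"rx": 0,"ry": 0,"rz": 0,"claw": 0.5},
    {"tx": 0,"ty": 0,"tz": 0,"rx": 0,"ry": 0,"rz": 0,"claw": 0},
    {"tx": 0,"ty": 0,"tz": 0,"rx": 0,"ry": 0,"rz": 0,"claw": 0},
    {"tx": 0,"ty": 0,"tz": 0,"rx": 0,"ry": 0,"rz": 0,"claw": 0},
    {"tx": 0,"ty": 0,"tz": 0,"rx": 0,"ry": 0,"rz": 0,"claw": 0},
    {"tx": 0,"ty": 0,"tz": 0,"rx": 0,"ry": 0,"rz": 0,"claw": 0}
  ]
}}

```text
time_s: 5.05
tool_pos: [0.4771, -0.2041, 0.0265]
eef_rot: [[-0.15, 0.989, 0.002], [0.989, 0.15, -0.001], [-0.001, 0.002, -1.0]]
contact_force: [2.2, 2.0, 6.4]
gripper_width: 0.0198
gripper_force: 58.5
```

Emit:
{"method": "move_arm", "body": {
  "targets": [
    {"tx": 0,"ty": 0,"tz": 0,"rx": 0,"ry": 0,"rz": 0,"claw": 0.4},
    {"tx": 0,"ty": 0,"tz": 0,"rx": 0,"ry": 0,"rz": 0,"claw": 0.4},
    {"tx": 0,"ty": 0.03,"tz": -0.08,"rx": 0,"ry": 0,"rz": 0,"claw": 0.4},
    {"tx": 0,"ty": 0,"tz": 0,"rx": 0,"ry": 0,"rz": 0,"claw": 0.4}
  ]
}}

```text
time_s: 5.55
tool_pos: [0.4763, -0.2026, 0.022]
eef_rot: [[-0.15, 0.989, -0.001], [0.989, 0.15, 0.0], [0.001, -0.001, -1.0]]
contact_force: [0.2, 0.1, -0.2]
gripper_width: 0.0341
gripper_force: 0.0
```

Emit:
{"method": "move_arm", "body": {
  "targets": [
    {"tx": 0,"ty": 0,"tz": 0,"rx": 0,"ry": 0,"rz": 0,"claw": 0},
    {"tx": 0,"ty": 0,"tz": 0,"rx": 0,"ry": 0,"rz": 0,"claw": 0},
    {"tx": 0,"ty": 0,"tz": 0,"rx": 0,"ry": 0,"rz": 0,"claw": 0},
    {"tx": 0,"ty": 0,"tz": 0,"rx": 0,"ry": 0,"rz": 0,"claw": 0}
  ]
}}

```text
time_s: 6.05
tool_pos: [0.4766, -0.2027, 0.0224]
eef_rot: [[-0.15, 0.989, 0.0], [0.989, 0.15, 0.0], [-0.0, 0.0, -1.0]]
contact_force: [2.1, 1.6, 2.0]
gripper_width: 0.0199
gripper_force: 58.6
```

Emit:
{"method": "move_arm", "body": {
  "targets": [
    {"tx": -0.03,"ty": 0.2,"tz": 0.05,"rx": 0,"ry": 0,"rz": 0,"claw": 0},
    {"tx": -0.06,"ty": 0.4,"tz": 0,"rx": 0,"ry": 0,"rz": 0,"claw": 0},
    {"tx": -0.06,"ty": 0.4,"tz": 0,"rx": 0,"ry": 0,"rz": 0,"claw": 0},
    {"tx": -0.06,"ty": 0.4,"tz": 0,"rx": 0,"ry": 0,"rz": 0,"claw": 0},
    {"tx": -0.06,"ty": 0.4,"tz": 0,"rx": 0,"ry": 0,"rz": 0,"claw": 0},
    {"tx": -0.06,"ty": 0.4,"tz": 0,"rx": 0,"ry": 0,"rz": 0,"claw": 0},
    {"tx": -0.06,"ty": 0.4,"tz": 0,"rx": 0,"ry": 0,"rz": 0,"claw": 0},
    {"tx": -0.06,"ty": 0.4,"tz": 0,"rx": 0,"ry": 0,"rz": 0,"claw": 0},
    {"tx": -0.06,"ty": 0.4,"tz": 0,"rx": 0,"ry": 0,"rz": 0,"claw": 0},
    {"tx": -0.06,"ty": 0.4,"tz": 0,"rx": 0,"ry": 0,"rz": 0,"claw": 0},
    {"tx": -0.06,"ty": 0.4,"tz": 0,"rx": 0,"ry": 0,"rz": 0,"claw": 0},
    {"tx": -0.06,"ty": 0.4,"tz": 0,"rx": 0,"ry": 0,"rz": 0,"claw": 0}
  ]
}}

```text
time_s: 7.55
tool_pos: [0.4485, -0.0175, 0.0242]
eef_rot: [[-0.15, 0.989, -0.001], [0.989, 0.15, 0.0], [0.001, -0.001, -1.0]]
contact_force: [1.0, 0.4, -6.4]
gripper_width: 0.0198
gripper_force: 59.2
```

Emit:
{"method": "move_arm", "body": {
  "targets": [
    {"tx": -0.06,"ty": 0.4,"tz": 0,"rx": 0,"ry": 0,"rz": 0,"claw": 0},
    {"tx": 0,"ty": 0,"tz": 0,"rx": 0,"ry": 0,"rz": 0,"claw": 0}
  ]
}}

```text
time_s: 7.8
tool_pos: [0.4461, -0.0015, 0.0243]
eef_rot: [[-0.152, 0.988, -0.001], [0.988, 0.152, 0.0], [0.0, -0.001, -1.0]]
contact_force: [-0.1, -0.4, -6.3]
gripper_width: 0.0196
gripper_force: 59.3
```

Run:
```python
from h import *
im=vision.get_image("wrist");np.save("w4.npy",vision.camera_params("wrist"),allow_pickle=True);d=vision.get_image("side")
c=cv2.resize(d[190:340,220:420],(800,600),interpolation=cv2.INTER_CUBIC)
cv2.imwrite("pics/w4.png",np.vstack([im[:,:],np.zeros((0,640,3),np.uint8)]))
cv2.imwrite("pics/m4.png",np.hstack([cv2.resize(im,(480,300)),cv2.resize(d[190:340,240:400],(320,300))]))
```

```text
(no output)
```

View pics/m4.png

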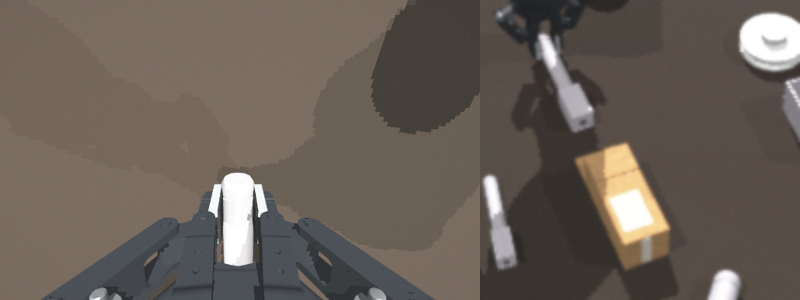

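The shaft is fully out: side crop shows its square end clear of the carton, nose in the fingers. Lower and release.

Emit:
{"method": "move_arm", "body": {
  "targets": [
    {"tx": 0,"ty": 0,"tz": -0.06,"rx": 0,"ry": 0,"rz": 0,"claw": 0},
    {"tx": 0,"ty": 0,"tz": -0.03,"rx": 0,"ry": 0,"rz": 0,"claw": 0},
    {"tx": 0,"ty": 0,"tz": 0,"rx": 0,"ry": 0,"rz": 0,"claw": 0},
    {"tx": 0,"ty": 0,"tz": 0,"rx": 0,"ry": 0,"rz": 0,"claw": 0.6},
    {"tx": 0,"ty": 0,"tz": 0,"rx": 0,"ry": 0,"rz": 0,"claw": 1},
    {"tx": 0,"ty": 0,"tz": 0,"rx": 0,"ry": 0,"rz": 0,"claw": 1},
    {"tx": 0,"ty": 0,"tz": 0.4,"rx": 0,"ry": 0,"rz": 0,"claw": 1},
    {"tx": 0,"ty": 0,"tz": 0.9,"rx": 0,"ry": 0,"rz": 0,"claw": 1},
    {"tx": 0,"ty": 0,"tz": 0.9,"rx": 0,"ry": 0,"rz": 0,"claw": 1},
    {"tx": 0,"ty": 0,"tz": 0.9,"rx": 0,"ry": 0,"rz": 0,"claw": 1},
    {"tx": 0,"ty": 0,"tz": 0.6,"rx": 0,"ry": 0,"rz": 0,"claw": 1},
    {"tx": 0,"ty": 0,"tz": 0,"rx": 0,"ry": 0,"rz": 0,"claw": 1}
  ]
}}

```text
time_s: 9.4
tool_pos: [0.4471, -0.0029, 0.17]
eef_rot: [[-0.15, 0.989, 0.004], [0.989, 0.15, -0.001], [-0.002, 0.003, -1.0]]
contact_force: [-0.5, -0.3, -0.6]
gripper_width: 0.0853
gripper_force: 0.0
```

Run:
```python
from h import *
s=manip.get_state();print(s['time_s'],s['tool_pos'])
P=vision.camera_params("wrist");im=vision.get_image("wrist");cv2.imwrite("pics/w5.png",im);np.save("w5.npy",P,allow_pickle=True)
```

```text
9.4 [ 0.44708737 -0.00291381  0.17000549]
```

View pics/w5.png

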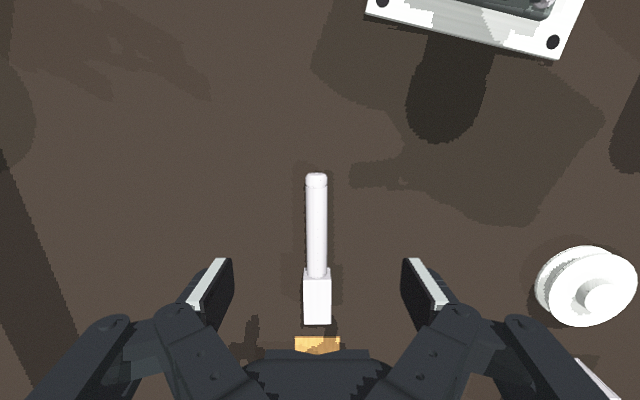

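Shaft lies on the table: nose tip at (316,174), shoulder at row ~268, tail end at row ~325, square x 303–331.

Run:
```python
from h import *
P=np.load("w5.npy",allow_pickle=True).item();im=cv2.imread("pics/w5.png")
m=im.min(2)>140
L=[]
for r in range(172,330,4):
    x=np.where(m[r,295:340])[0]
    if len(x): a,b=295+x[0]-.5,295+x[-1]+.5; z=.013 if r<268 else .03; L.append((r,a,b)); p=cast(P,((a+b)/2,r),z); print(r,a,b,np.round(p,4),round(1e3*np.linalg.norm(cast(P,(a,r),z)-cast(P,(b,r),z)),1))
print('tip top',cast(P,(316,172.5),.02),'shoulder top',cast(P,(317,268),.03),'tail top',cast(P,(317,325.5),.03))
print(im[262:280:2,316].tolist())
```

```text
176 305.5 326.5 [0.4445 0.0142 0.013 ] 20.7
180 305.5 326.5 [0.4451 0.0102 0.013 ] 20.8
184 305.5 326.5 [0.4457 0.0061 0.013 ] 20.9
188 305.5 326.5 [0.4464 0.0021 0.013 ] 21.0
192 305.5 326.5 [ 0.447 -0.002  0.013] 21.1
196 305.5 326.5 [ 0.4476 -0.0062  0.013 ] 21.2
200 305.5 326.5 [ 0.4482 -0.0103  0.013 ] 21.3
204 305.5 326.5 [ 0.4489 -0.0146  0.013 ] 21.4
208 305.5 326.5 [ 0.4495 -0.0188  0.013 ] 21.5
212 305.5 326.5 [ 0.4502 -0.0231  0.013 ] 21.6
216 305.5 326.5 [ 0.4508 -0.0274  0.013 ] 21.7
220 305.5 326.5 [ 0.4515 -0.0318  0.013 ] 21.8
224 306.5 326.5 [ 0.4527 -0.0362  0.013 ] 20.8
228 306.5 326.5 [ 0.4533 -0.0406  0.013 ] 20.9
232 306.5 326.5 [ 0.454  -0.0451  0.013 ] 21.0
236 306.5 326.5 [ 0.4547 -0.0496  0.013 ] 21.1
240 306.5 326.5 [ 0.4554 -0.0542  0.013 ] 21.2
244 306.5 326.5 [ 0.4561 -0.0588  0.013 ] 21.3
248 306.5 326.5 [ 0.4568 -0.0635  0.013 ] 21.4
252 306.5 326.5 [ 0.4575 -0.0682  0.013 ] 21.5
256 306.5 326.5 [ 0.4582 -0.073   0.013 ] 21.6
260 306.5 326.5 [ 0.459  -0.0777  0.013 ] 21.7
264 306.5 326.5 [ 0.4597 -0.0826  0.013 ] 21.8
268 303.5 329.5 [ 0.4589 -0.0776  
[... 265 characters left out ...]
 0.4637 -0.106   0.03  ] 30.8
296 302.5 331.5 [ 0.4645 -0.1109  0.03  ] 30.9
300 302.5 331.5 [ 0.4653 -0.1159  0.03  ] 31.1
304 302.5 331.5 [ 0.466  -0.1209  0.03  ] 31.2
308 302.5 330.5 [ 0.4663 -0.126   0.03  ] 30.3
312 303.5 330.5 [ 0.4676 -0.131   0.03  ] 29.4
316 303.5 330.5 [ 0.4683 -0.1362  0.03  ] 29.5
320 303.5 330.5 [ 0.4691 -0.1414  0.03  ] 29.7
324 303.5 326.5 [ 0.4678 -0.147   0.03  ] 25.4
tip top [0.44377168 0.01907645 0.02      ] shoulder top [ 0.45941065 -0.07752445  0.03      ] tail top [ 0.47024593 -0.14865328  0.03      ]
[[249, 247, 248], [249, 247, 249], [250, 247, 249], [249, 247, 248], [249, 247, 249], [249, 247, 248], [249, 246, 249], [248, 246, 248], [234, 231, 232]]
```

Emit:
{"method": "move_arm", "body": {
  "targets": [
    {"tx": 0.14,"ty": -0.86,"tz": -0.3,"rx": 0,"ry": 0,"rz": 0.05,"claw": 1},
    {"tx": 0.14,"ty": -0.85,"tz": -0.6,"rx": 0,"ry": 0,"rz": 0,"claw": 1},
    {"tx": 0.13,"ty": -0.85,"tz": -0.8,"rx": 0,"ry": 0,"rz": 0,"claw": 1},
    {"tx": 0,"ty": 0,"tz": -0.8,"rx": 0,"ry": 0,"rz": 0,"claw": 1},
    {"tx": 0,"ty": 0,"tz": -0.7,"rx": 0,"ry": 0,"rz": 0,"claw": 1},
    {"tx": 0,"ty": 0,"tz": -0.4,"rx": 0,"ry": 0,"rz": 0,"claw": 0.8},
    {"tx": 0,"ty": 0,"tz": -0.07,"rx": 0,"ry": 0,"rz": 0,"claw": 0.5},
    {"tx": 0,"ty": 0,"tz": 0,"rx": 0,"ry": 0,"rz": 0,"claw": 0},
    {"tx": 0,"ty": 0,"tz": 0,"rx": 0,"ry": 0,"rz": 0,"claw": 0},
    {"tx": 0,"ty": 0,"tz": 0,"rx": 0,"ry": 0,"rz": 0,"claw": 0},
    {"tx": 0,"ty": 0,"tz": 0,"rx": 0,"ry": 0,"rz": 0,"claw": 0}
  ]
}}

```text
time_s: 10.82
tool_pos: [0.4629, -0.1051, 0.0222]
eef_rot: [[-0.154, 0.988, 0.0], [0.988, 0.154, -0.0], [-0.0, 0.0, -1.0]]
contact_force: [0.6, 0.3, -1.9]
gripper_width: 0.0292
gripper_force: 59.5
```

Emit:
{"method": "move_arm", "body": {
  "targets": [
    {"tx": 0,"ty": 0,"tz": 0.5,"rx": 0,"ry": 0,"rz": 0,"claw": 0},
    {"tx": 0,"ty": 0,"tz": 0.5,"rx": 0,"ry": 0,"rz": 0,"claw": 0},
    {"tx": 0,"ty": 0,"tz": 0.5,"rx": 0,"ry": 0,"rz": -0.2,"claw": 0},
    {"tx": 0.4,"ty": 0.5,"tz": 0,"rx": 0.1,"ry": 0,"rz": -0.3,"claw": 0},
    {"tx": 0.5,"ty": 0.5,"tz": 0,"rx": 0.1,"ry": 0,"rz": -0.3,"claw": 0},
    {"tx": 0.5,"ty": 0.5,"tz": 0,"rx": 0.1,"ry": 0,"rz": -0.3,"claw": 0},
    {"tx": 0.5,"ty": 0.5,"tz": 0,"rx": 0.1,"ry": 0,"rz": -0.06,"claw": 0},
    {"tx": 0.3,"ty": 0.5,"tz": 0,"rx": 0,"ry": 0,"rz": 0,"claw": 0},
    {"tx": 0.26,"ty": 0.4,"tz": 0,"rx": 0,"ry": 0,"rz": 0,"claw": 0},
    {"tx": 0,"ty": 0,"tz": 0,"rx": 0,"ry": 0,"rz": 0,"claw": 0},
    {"tx": 0,"ty": 0,"tz": 0,"rx": 0,"ry": 0,"rz": 0,"claw": 0}
  ]
}}

```text
time_s: 12.2
tool_pos: [0.5609, 0.0105, 0.0817]
eef_rot: [[-0.054, 0.999, 0.0], [0.998, 0.054, 0.035], [0.035, 0.002, -0.999]]
contact_force: [-0.1, 0.6, -5.8]
gripper_width: 0.029
gripper_force: 60.9
```

Run:
```python
from h import *
s=manip.get_state();print(s['time_s'],s['tool_pos'],np.round(s['eef_rot'],4).tolist(),s['contact_force'])
P=vision.camera_params("wrist");im=vision.get_image("wrist");cv2.imwrite("pics/w6.png",im);np.save("w6.npy",P,allow_pickle=True)
sc=vision.get_image("scene");si=vision.get_image("side");cv2.imwrite("pics/sc6.png",sc);cv2.imwrite("pics/si6.png",si)
M=np.array([.5561,.1756,.075])
S=vision.camera_params("scene");D=vision.camera_params("side");print(proj(S,M),proj(D,M))
u,v=proj(S,M-[0,.06,0]).astype(int);a,b=proj(D,M-[0,.06,0]).astype(int)
c=lambda i,x,y:cv2.resize(i[y-38:y+37,x-50:x+50],(400,300),interpolation=cv2.INTER_CUBIC)
print(u-50,v-38,a-50,b-38)
cv2.imwrite("pics/m6.png",np.vstack([np.hstack([c(sc,u,v),c(si,a,b)]),np.hstack([cv2.resize(im,(480,300)),np.zeros((300,320,3),np.uint8)])]))
```

```text
12.2 [0.56088794 0.01048964 0.08171021] [[-0.0537, 0.9986, 0.0003], [0.998, 0.0536, 0.0347], [0.0346, 0.0022, -0.9994]] [-0.06451691  0.59097546 -5.81037774]
[398.98305235 217.42236425] [296.71907944 151.83873742]
327 176 250 126
```

View pics/m6.png

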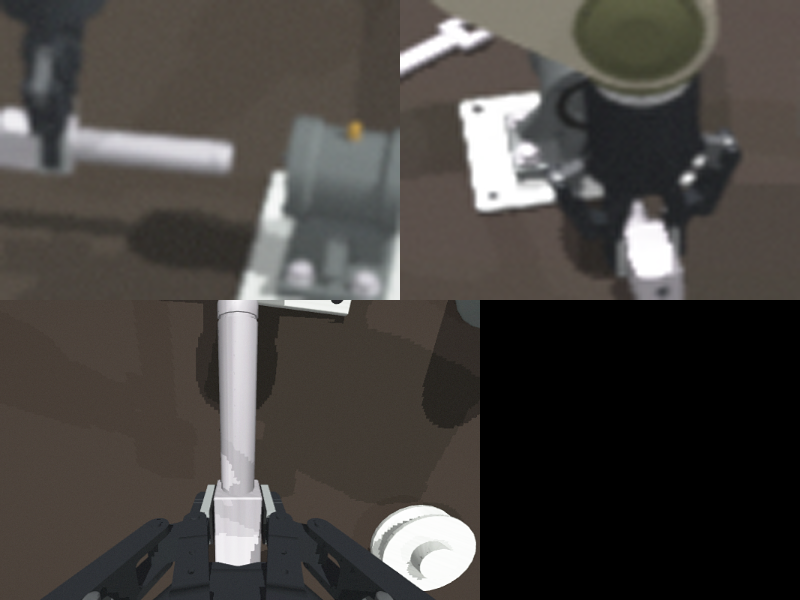

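The scene crop (top left) shows the shaft nearly level with its nose about 15 px left of the bore mouth; the wrist view shows the shank running straight out between the fingers at x ≈ 237 (of 480). I measure its axis.

Run:
```python
from h import *
from scipy.optimize import least_squares
S=vision.camera_params("scene");P=np.load("w6.npy",allow_pickle=True).item()
s=manip.get_state();R=np.array(s['eef_rot']);t=np.array(s['tool_pos'])
sc=cv2.imread("pics/sc6.png").astype(int);w=cv2.imread("pics/w6.png").astype(int)
g=sc.min(2);pts=[]
for c in range(350,383):
    r=g[195:228,c].astype(float);k=np.where(r>105)[0]
    if len(k):
        # subpixel edges at half level
        def x(i,j): return i+(105-r[i])/(r[j]-r[i])*(j-i)
        a,b=195+x(k[0]-1,k[0]),195+x(k[-1]+1,k[-1]); pts.append((c,(a+b)/2,b-a))
pts=np.array(pts);print(pts[::4].round(2));row=np.round(g[214:216,376:392].mean(0));print(row)
gw=w.min(2);pw=[]
for r in range(30,240,6):
    k=np.where(gw[r,280:360]>105)[0]
    if len(k): pw.append((280+(k[0]+k[-1])/2,r,k[-1]-k[0]+1))
pw=np.array(pw);print(pw[::5])
# axis: point p0=(x0,y=.07,z0), direction yaw,pitch
def axis(q): 
    d=np.array([np.cos(q[2])*np.cos(q[3]),np.sin(q[2])*np.cos(q[3]),np.sin(q[3])]);return np.array([q[0],.07,q[1]]),d
def dist(cp,u,q):
    o,e=cast(cp,u);p,d=axis(q);n=np.cross(e,d);return (p-o)@n/np.linalg.norm(n)*1e3
f=lambda q:[dist(S,u[:2],q) for u in pts if 352<u[0]<380]+[dist(P,u[:2],q) for u in pw]
o=least_squares(f,[.557,.075,1.62,0],x_scale=[.01,.01,.1,.1],loss='soft_l1');p,d=axis(o.x)
print(o.x[:2],np.degrees(o.x[2:]),np.sqrt(np.mean(np.square(f(o.x)))))
print("dir in tool",R.T@d,"pt rel tool",R.T@(p-t))
for c in(385,385.5,386): 
    print(c,tri((p,d),cast(S,(c,np.polyval(np.polyfit(pts[:,0],pts[:,1],1),c)))))
```

```text
[[350.   211.5    8.39]
 [354.   211.84   8.32]
 [358.   212.32   8.47]
 [362.   212.71   8.37]
 [366.   213.09   8.56]
 [370.   213.52   8.58]
 [374.   213.91   8.56]
 [378.   214.2    8.76]
 [382.   214.63   8.69]]
[208. 211. 211. 207. 204. 212. 218. 216. 183. 114.  73.  70.  70.  70.
  70.  70.]
[[317.   30.   53. ]
 [317.   60.   51. ]
 [316.5  90.   50. ]
 [316.5 120.   48. ]
 [317.  150.   47. ]
 [317.  180.   45. ]
 [317.  210.   45. ]]
[0.55788714 0.07727948] [93.03686564 -0.69832227] 0.09930433973510691
dir in tool [ 9.98899382e-01 -1.51519613e-04  4.69041682e-02] pt rel tool [ 5.96056875e-02 -6.11444664e-06  6.70988845e-03]
385 (array([0.55434691, 0.13652827, 0.07648304]), np.float64(3.781611176434545e-05))
385.5 (array([0.55427313, 0.13791636, 0.07646629]), np.float64(3.8288392655389936e-05))
386 (array([0.55419938, 0.13930397, 0.07644955]), np.float64(3.876149235316079e-05))
```

Run:
```python
from h import *
S=vision.camera_params("scene");P=np.load("w2.npy",allow_pickle=True).item()
for cp,f,(x0,y0,x1,y1) in((S,"sc6",(405,200,425,220)),(P,"w2",(325,50,355,78))):
    im=cv2.imread(f"pics/{f}.png").astype(int)[y0:y1,x0:x1];m=np.clip((im[:,:,2]-im[:,:,0])-25,0,None)
    yy,xx=np.mgrid[y0:y1,x0:x1];print(f,(xx*m).sum()/m.sum(),(yy*m).sum()/m.sum(),proj(cp,(.5585,.2155,.115)),proj(cp,(.5585,.2155,.117)))
sc=cv2.imread("pics/sc6.png").astype(int)
# plate corners reprojection in scene
for c in((.4732,.2896,.005),(.4653,.1608,.005),(.652,.2798,.005)): print(proj(S,c))
```

```text
sc6 415.33048433048435 207.96723646723646 [414.8666773  207.59719864] [414.93632519 206.98412217]
w2 339.09699738903396 62.50757180156658 [339.7770214   62.01611951] [339.96665452  61.61343412]
[438.86818847 225.76908521]
[395.10741051 218.98201144]
[433.27104819 264.08015362]
```

Emit:
{"method": "move_arm", "body": {
  "targets": [
    {"tx": 0.05,"ty": 0.2,"tz": -0.045,"rx": 0.07,"ry": 0,"rz": 0,"claw": 0},
    {"tx": 0,"ty": 0.3,"tz": 0,"rx": 0,"ry": 0,"rz": 0,"claw": 0},
    {"tx": 0,"ty": 0.2,"tz": 0,"rx": 0,"ry": 0,"rz": 0,"claw": 0},
    {"tx": 0,"ty": 0.15,"tz": 0,"rx": 0,"ry": 0,"rz": 0,"claw": 0},
    {"tx": 0,"ty": 0.1,"tz": 0,"rx": 0,"ry": 0,"rz": 0,"claw": 0},
    {"tx": 0,"ty": 0.1,"tz": 0,"rx": 0,"ry": 0,"rz": 0,"claw": 0},
    {"tx": 0,"ty": 0.1,"tz": 0,"rx": 0,"ry": 0,"rz": 0,"claw": 0},
    {"tx": 0,"ty": 0,"tz": 0,"rx": 0,"ry": 0,"rz": 0,"claw": 0},
    {"tx": 0,"ty": 0,"tz": 0,"rx": 0,"ry": 0,"rz": 0,"claw": 0}
  ]
}}

```text
time_s: 13.48
tool_pos: [0.5633, 0.0568, 0.0801]
eef_rot: [[-0.054, 0.999, 0.001], [0.998, 0.054, 0.041], [0.041, 0.003, -0.999]]
contact_force: [-1.2, -0.7, -6.3]
gripper_width: 0.029
gripper_force: 61.0
```

Run:
```python
from h import *
s=manip.get_state();print(s['time_s'],s['tool_pos'],np.round(s['eef_rot'],4).tolist(),s['contact_force'],s['ft_torque'])
im=vision.get_image("wrist");np.save("w7.npy",vision.camera_params("wrist"),allow_pickle=True);cv2.imwrite("pics/w7.png",im)
sc=vision.get_image("scene");cv2.imwrite("pics/sc7.png",sc)
cv2.imwrite("pics/m7.png",np.hstack([cv2.resize(sc[180:255,340:440],(400,300),interpolation=cv2.INTER_CUBIC),cv2.resize(im[0:150,220:420],(400,300))]))
```

```text
13.475 [0.56325468 0.05679276 0.08014902] [[-0.0537, 0.9986, 0.001], [0.9977, 0.0536, 0.0411], [0.0409, 0.0032, -0.9992]] [-1.23317394 -0.74532018 -6.31127784] [-0.07006194  0.06413555  0.12224838]
```

View pics/m7.png

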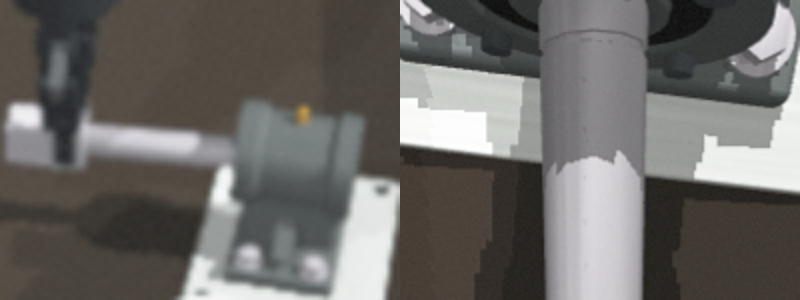

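The scene crop shows the nose reaching the mouth at (398,217); the wrist crop shows the shank passing over the dark bore edge, with a ring mark on the shank at about (317,19). I check the depth from that ring.

Run:
```python
from h import *
P5=np.load("w5.npy",allow_pickle=True).item();P7=np.load("w7.npy",allow_pickle=True).item()
a=cv2.imread("pics/w5.png");b=cv2.imread("pics/w7.png")
print(a[170:194,316].min(1).tolist());print(b[0:34,317].min(1).tolist())
for r in(180,183,186): print(r,cast(P5,(316,r),.0225))
for r in(15,18,20): print(r,cast(P7,(317,r),.0865))
```

```text
[59, 47, 130, 221, 209, 233, 255, 255, 254, 254, 254, 254, 254, 253, 253, 252, 252, 249, 245, 253, 252, 252, 252, 252]
[135, 136, 135, 136, 137, 136, 139, 139, 136, 138, 139, 138, 142, 143, 127, 107, 143, 142, 139, 141, 140, 140, 137, 139, 138, 139, 138, 139, 138, 139, 137, 137, 138, 138]
180 [0.44478151 0.01237649 0.0225    ]
183 [0.44522289 0.00945805 0.0225    ]
186 [0.44566721 0.00652016 0.0225    ]
15 [0.55753826 0.1679576  0.0865    ]
18 [0.5575895  0.16701025 0.0865    ]
20 [0.5576238  0.16637592 0.0865    ]
```

Emit:
{"method": "move_arm", "body": {
  "targets": [
    {"tx": -0.07,"ty": 0,"tz": 0,"rx": 0,"ry": 0,"rz": -0.26,"claw": 0},
    {"tx": -0.07,"ty": 0,"tz": 0,"rx": 0,"ry": 0,"rz": -0.26,"claw": 0},
    {"tx": -0.07,"ty": 0,"tz": 0,"rx": 0,"ry": 0,"rz": -0.26,"claw": 0},
    {"tx": -0.07,"ty": 0,"tz": 0,"rx": 0,"ry": 0,"rz": -0.26,"claw": 0},
    {"tx": -0.07,"ty": 0,"tz": 0,"rx": 0,"ry": 0,"rz": -0.25,"claw": 0},
    {"tx": 0,"ty": 0,"tz": 0,"rx": 0,"ry": 0,"rz": 0,"claw": 0},
    {"tx": 0.01,"ty": 0.1,"tz": 0,"rx": 0,"ry": 0,"rz": 0,"claw": 0},
    {"tx": 0.01,"ty": 0.1,"tz": 0,"rx": 0,"ry": 0,"rz": 0,"claw": 0},
    {"tx": 0,"ty": 0,"tz": 0,"rx": 0,"ry": 0,"rz": 0,"claw": 0}
  ]
}}

```text
time_s: 14.7
tool_pos: [0.5501, 0.0655, 0.0802]
eef_rot: [[0.058, 0.998, 0.006], [0.997, -0.058, 0.041], [0.042, 0.003, -0.999]]
contact_force: [-2.0, 1.3, -2.9]
gripper_width: 0.029
gripper_force: 61.3
```

Run:
```python
from h import *
s=manip.get_state();print(s['time_s'],s['tool_pos'],np.round(s['eef_rot'],4).tolist(),s['contact_force'],s['ft_torque'])
```

```text
14.7 [0.55005569 0.06551716 0.08022218] [[0.0581, 0.9983, 0.0057], [0.9974, -0.0583, 0.0413], [0.0416, 0.0033, -0.9991]] [-2.00291975  1.29945751 -2.90893573] [0.33187536 0.32043348 0.32318366]
```

Emit:
{"method": "move_arm", "body": {
  "targets": [
    {"tx": 0.012,"ty": 0.2,"tz": 0.01,"rx": 0,"ry": 0,"rz": 0,"claw": 0},
    {"tx": 0.012,"ty": 0.2,"tz": 0.01,"rx": 0,"ry": 0,"rz": 0,"claw": 0},
    {"tx": 0.012,"ty": 0.2,"tz": 0,"rx": 0,"ry": 0,"rz": 0,"claw": 0},
    {"tx": 0,"ty": 0,"tz": 0,"rx": 0,"ry": 0,"rz": 0,"claw": 0}
  ]
}}

```text
time_s: 15.2
tool_pos: [0.5515, 0.0899, 0.0809]
eef_rot: [[0.058, 0.998, 0.006], [0.997, -0.058, 0.041], [0.042, 0.003, -0.999]]
contact_force: [-2.3, 2.4, -4.1]
gripper_width: 0.0292
gripper_force: 61.2
```

Emit:
{"method": "move_arm", "body": {
  "targets": [
    {"tx": 0.012,"ty": 0.2,"tz": 0,"rx": 0,"ry": 0,"rz": 0,"claw": 0},
    {"tx": 0.012,"ty": 0.2,"tz": 0,"rx": 0,"ry": 0,"rz": 0,"claw": 0},
    {"tx": 0.012,"ty": 0.2,"tz": 0,"rx": 0,"ry": 0,"rz": 0,"claw": 0},
    {"tx": 0,"ty": 0,"tz": 0,"rx": 0,"ry": 0,"rz": 0,"claw": 0}
  ]
}}

```text
time_s: 15.7
tool_pos: [0.5529, 0.1139, 0.0809]
eef_rot: [[0.058, 0.998, 0.006], [0.997, -0.058, 0.042], [0.042, 0.003, -0.999]]
contact_force: [-2.7, 2.8, -3.9]
gripper_width: 0.0287
gripper_force: 61.3
```

Emit:
{"method": "move_arm", "body": {
  "targets": [
    {"tx": 0.012,"ty": 0.2,"tz": 0,"rx": 0,"ry": 0,"rz": 0,"claw": 0},
    {"tx": 0.012,"ty": 0.2,"tz": 0,"rx": 0,"ry": 0,"rz": 0,"claw": 0},
    {"tx": 0.012,"ty": 0.2,"tz": 0,"rx": 0,"ry": 0,"rz": 0,"claw": 0},
    {"tx": 0.01,"ty": 0.15,"tz": 0,"rx": 0,"ry": 0,"rz": 0,"claw": 0},
    {"tx": 0,"ty": 0,"tz": 0,"rx": 0,"ry": 0,"rz": 0,"claw": 0}
  ]
}}

```text
time_s: 16.32
tool_pos: [0.5545, 0.1431, 0.081]
eef_rot: [[0.059, 0.998, 0.005], [0.997, -0.059, 0.041], [0.041, 0.002, -0.999]]
contact_force: [-5.6, -0.1, -1.1]
gripper_width: 0.0294
gripper_force: 61.6
```

Emit:
{"method": "move_arm", "body": {
  "targets": [
    {"tx": 0.006,"ty": 0.1,"tz": 0,"rx": 0,"ry": 0,"rz": 0,"claw": 0},
    {"tx": 0.006,"ty": 0.1,"tz": 0,"rx": 0,"ry": 0,"rz": 0,"claw": 0},
    {"tx": 0.006,"ty": 0.1,"tz": 0,"rx": 0,"ry": 0,"rz": 0,"claw": 0},
    {"tx": 0,"ty": 0.05,"tz": 0,"rx": 0,"ry": 0,"rz": 0,"claw": 0},
    {"tx": 0,"ty": 0,"tz": 0,"rx": 0,"ry": 0,"rz": 0,"claw": 0}
  ]
}}

```text
time_s: 16.95
tool_pos: [0.5552, 0.1565, 0.0811]
eef_rot: [[0.059, 0.998, 0.005], [0.997, -0.059, 0.04], [0.04, 0.002, -0.999]]
contact_force: [-5.9, -3.1, -0.1]
gripper_width: 0.0289
gripper_force: 61.7
```

Emit:
{"method": "move_arm", "body": {
  "targets": [
    {"tx": 0,"ty": 0.05,"tz": 0,"rx": 0,"ry": 0,"rz": 0,"claw": 0},
    {"tx": 0,"ty": 0.04,"tz": 0,"rx": 0,"ry": 0,"rz": 0,"claw": 0},
    {"tx": 0,"ty": 0,"tz": 0,"rx": 0,"ry": 0,"rz": 0,"claw": 0}
  ]
}}

```text
time_s: 17.32
tool_pos: [0.5554, 0.1601, 0.0811]
eef_rot: [[0.059, 0.998, 0.005], [0.997, -0.059, 0.04], [0.04, 0.003, -0.999]]
contact_force: [-5.0, -2.9, -0.9]
gripper_width: 0.0289
gripper_force: 61.7
```

Emit:
{"method": "move_arm", "body": {
  "targets": [
    {"tx": 0,"ty": 0.03,"tz": 0,"rx": 0,"ry": 0,"rz": 0,"claw": 0},
    {"tx": 0,"ty": 0.03,"tz": 0,"rx": 0,"ry": 0,"rz": 0,"claw": 0},
    {"tx": 0,"ty": 0,"tz": 0,"rx": 0,"ry": 0,"rz": 0,"claw": 0}
  ]
}}

```text
time_s: 17.7
tool_pos: [0.5555, 0.1624, 0.0811]
eef_rot: [[0.059, 0.998, 0.005], [0.997, -0.059, 0.04], [0.04, 0.003, -0.999]]
contact_force: [-4.6, -3.2, -1.3]
gripper_width: 0.0287
gripper_force: 61.7
```

Emit:
{"method": "move_arm", "body": {
  "targets": [
    {"tx": 0,"ty": 0.025,"tz": 0,"rx": 0,"ry": 0,"rz": 0,"claw": 0},
    {"tx": 0,"ty": 0.025,"tz": 0,"rx": 0,"ry": 0,"rz": 0,"claw": 0},
    {"tx": 0,"ty": 0,"tz": 0,"rx": 0,"ry": 0,"rz": 0,"claw": 0}
  ]
}}

```text
time_s: 18.08
tool_pos: [0.5555, 0.1629, 0.0811]
eef_rot: [[0.059, 0.998, 0.005], [0.998, -0.059, 0.037], [0.037, 0.003, -0.999]]
contact_force: [-5.2, -12.1, -0.2]
gripper_width: 0.029
gripper_force: 61.9
```

Emit:
{"method": "move_arm", "body": {
  "targets": [
    {"tx": 0,"ty": -0.02,"tz": 0,"rx": 0,"ry": 0,"rz": 0,"claw": 0},
    {"tx": 0,"ty": 0,"tz": 0,"rx": 0,"ry": 0,"rz": 0,"claw": 0.5},
    {"tx": 0,"ty": 0,"tz": 0,"rx": 0,"ry": 0,"rz": 0,"claw": 0.7},
    {"tx": 0,"ty": 0,"tz": 0,"rx": 0,"ry": 0,"rz": 0,"claw": 0.7},
    {"tx": 0,"ty": -0.1,"tz": 0.3,"rx": 0,"ry": 0,"rz": 0,"claw": 0.7},
    {"tx": 0,"ty": -0.1,"tz": 0.8,"rx": 0,"ry": 0,"rz": 0,"claw": 0.7},
    {"tx": -0.05,"ty": -0.9,"tz": 0.6,"rx": 0,"ry": 0,"rz": 0,"claw": 0},
    {"tx": -0.05,"ty": -0.9,"tz": 0,"rx": 0,"ry": 0,"rz": 0,"claw": 0},
    {"tx": -0.05,"ty": -0.3,"tz": 0,"rx": -0.46,"ry": 0,"rz": 0,"claw": 0},
    {"tx": 0,"ty": 0,"tz": 0,"rx": 0,"ry": 0,"rz": 0,"claw": 0}
  ]
}}

```text
time_s: 19.32
tool_pos: [0.5497, 0.0716, 0.1498]
eef_rot: [[0.06, 0.998, 0.007], [0.998, -0.06, 0.001], [0.001, 0.007, -1.0]]
contact_force: [-0.2, 0.7, -1.0]
gripper_width: -0.0002
gripper_force: 0.0
```

Run:
```python
from h import *
P=vision.camera_params("wrist");im=vision.get_image("wrist");sc=vision.get_image("scene");cv2.imwrite("pics/w8.png",im);cv2.imwrite("pics/sc8.png",sc)
a=np.array([.0593,.998,0]);M=np.array([.5561,.1756,.075])
for n,s,z in(("shoulder top",0,.09),("tail top",-.055,.09),("nose beyond",.11,.086),("face far",.08,.111)):
    q=M+s*a;q[2]=z;print(n,proj(P,q))
u=proj(P,M+[0,0,.015]);print(u)
c=int(round(u[0]));col=im[:,c-2:c+3].min(2).mean(1).round().astype(int);print(c,list(enumerate(col))[0:230:2])
```

```text
shoulder top [316.02640198  64.21698568]
tail top [316.09954465 160.01722123]
nose beyond [ 315.77544991 -197.93629949]
face far [ 316.11198881 -157.54106645]
[316.02640198  64.21698568]
316 [(0, np.int64(128)), (2, np.int64(125)), (4, np.int64(128)), (6, np.int64(128)), (8, np.int64(126)), (10, np.int64(127)), (12, np.int64(127)), (14, np.int64(127)), (16, np.int64(126)), (18, np.int64(126)), (20, np.int64(122)), (22, np.int64(122)), (24, np.int64(122)), (26, np.int64(124)), (28, np.int64(77)), (30, np.int64(126)), (32, np.int64(124)), (34, np.int64(125)), (36, np.int64(124)), (38, np.int64(124)), (40, np.int64(124)), (42, np.int64(124)), (44, np.int64(124)), (46, np.int64(123)), (48, np.int64(123)), (50, np.int64(122)), (52, np.int64(123)), (54, np.int64(122)), (56, np.int64(122)), (58, np.int64(102)), (60, np.int64(47)), (62, np.int64(70)), (64, np.int64(66)), (66, np.int64(110)), (68, np.int64(130)), (70, np.int64(132)), (72, np.int64(133)), (74, np.int64(132)), (76, np.int64(132)), (78, np.int64(132)), (80, np.int64(132)), (82, np.int64(132)), (84, np.int64(132)), (86, np.int64(
[... 827 characters left out ...]
4(36)), (164, np.int64(41)), (166, np.int64(42)), (168, np.int64(39)), (170, np.int64(41)), (172, np.int64(40)), (174, np.int64(40)), (176, np.int64(38)), (178, np.int64(40)), (180, np.int64(40)), (182, np.int64(38)), (184, np.int64(40)), (186, np.int64(42)), (188, np.int64(40)), (190, np.int64(39)), (192, np.int64(39)), (194, np.int64(38)), (196, np.int64(39)), (198, np.int64(41)), (200, np.int64(39)), (202, np.int64(42)), (204, np.int64(40)), (206, np.int64(43)), (208, np.int64(39)), (210, np.int64(40)), (212, np.int64(41)), (214, np.int64(41)), (216, np.int64(41)), (218, np.int64(38)), (220, np.int64(41)), (222, np.int64(40)), (224, np.int64(40)), (226, np.int64(39)), (228, np.int64(41))]
```

The tail edge is at row 159 and the predicted row for fully home is 160. At the measured 1.74 px/mm that puts the shoulder within 1 mm of the face. The earlier 12 N stop agrees. The gripper is clear, so I hand in.

```bash
python3 -c "
from rig import manip
print(manip.sign_off())"
```

```text
the job is handed in; nothing more can be done
None
```

The job is handed in, with no verdict shown. By my measurements the shaft was drawn out, laid down, taken up again by its square end, entered nose-edge first at about 6.4°, straightened and slid home to within about 1 mm of the housing face, then let go at about 19 s of the 54 s, and I neither touched nor re-checked the other things.

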